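# Set out the doming stakes by size

### The job

Set the four steel doming stakes out in order of size on the black pads of the wooden plank: the largest on the pad next to the upright steel stop, then the next largest, and so on down to the smallest at the far end. Each stands upright with its foot wholly on its own pad, let go and at rest.

Things in the scene. Friction and masses are not known exactly. Their poses are not given: they have to be found in the camera images.
- stake_a: The smallest of four loose plain-steel doming stakes, standing upright: flat round foot 44 mm across and 8 mm thick, stem 14 mm across, straight-sided cylindrical head 22 mm across whose sides run from 30 to 48 mm above the underside, with a shallow dome on top; 52 mm tall in all. Round about its axis. Origin at the centre of the underside, z up.
- stake_b: The second smallest of four loose plain-steel doming stakes, standing upright: flat round foot 44 mm across and 8 mm thick, stem 16 mm across, straight-sided cylindrical head 30 mm across whose sides run from 45 to 63 mm above the underside, with a shallow dome on top; 68 mm tall in all. Round about its axis. Origin at the centre of the underside, z up.
- stake_c: The second largest of four loose plain-steel doming stakes, standing upright: flat round foot 44 mm across and 8 mm thick, stem 18 mm across, straight-sided cylindrical head 38 mm across whose sides run from 59 to 77 mm above the underside, with a shallow dome on top; 84 mm tall in all. Round about its axis. Origin at the centre of the underside, z up.
- stake_d: The largest of four loose plain-steel doming stakes, standing upright: flat round foot 44 mm across and 8 mm thick, stem 20 mm across, straight-sided cylindrical head 46 mm across whose sides run from 74 to 92 mm above the underside, with a shallow dome on top; 100 mm tall in all. Round about its axis. Origin at the centre of the underside, z up.
- pad1: One of four alike black rubber pads, fixed flat discs 68 mm across and 3 mm thick, in a row about 85 mm apart on a fixed pale wooden plank (460 x 90 mm, 12 mm thick, lying on the steel table). pad1 to pad4 follow each other in this order along the row; this is an end pad of the row. Origin at the centre of its underside, on the plank's top; the standing surface is 3 mm above it. y runs along the row (from pad1 to pad4), x across it.
- pad2: One of four alike black rubber pads, fixed flat discs 68 mm across and 3 mm thick, in a row about 85 mm apart on a fixed pale wooden plank (460 x 90 mm, 12 mm thick, lying on the steel table). pad1 to pad4 follow each other in this order along the row; this is an inner pad of the row. Origin at the centre of its underside, on the plank's top; the standing surface is 3 mm above it. y runs along the row (from pad1 to pad4), x across it.
- pad3: One of four alike black rubber pads, fixed flat discs 68 mm across and 3 mm thick, in a row about 85 mm apart on a fixed pale wooden plank (460 x 90 mm, 12 mm thick, lying on the steel table). pad1 to pad4 follow each other in this order along the row; this is an inner pad of the row. Origin at the centre of its underside, on the plank's top; the standing surface is 3 mm above it. y runs along the row (from pad1 to pad4), x across it.
- pad4: One of four alike black rubber pads, fixed flat discs 68 mm across and 3 mm thick, in a row about 85 mm apart on a fixed pale wooden plank (460 x 90 mm, 12 mm thick, lying on the steel table). pad1 to pad4 follow each other in this order along the row; this is an end pad of the row. Origin at the centre of its underside, on the plank's top; the standing surface is 3 mm above it. y runs along the row (from pad1 to pad4), x across it.
- stop: Fixed upright steel stop plate, 70 mm wide across the plank, 6 mm thick and 50 mm high, on a small foot 30 mm wide; it stands on the plank beyond one of the two end pads, about 75 mm from that pad's centre (which end differs from start to start; the other end has only a 12 mm high wooden batten, 70 x 20 mm). Origin at the centre of its underside, z up.
There are look-alikes about, which are no part of the job. What is shaped like the stake_b but orange or red is not meant. Leave any blue or green look-alike of the stake_c alone.

How it is judged:
By the outcome, as a careful person would: the job done as asked, in the order asked, and still so for the second after the job is handed in, with the robot touching nothing.
It also fails if it takes over 104 s, if anything falls off the work surface, if the arm or the gripper's body presses on something with over 40 N, if the wrist force passes 120 N, or if a joint passes its speed limit or range.

### The arm

A 7-joint arm with a two-finger parallel gripper is mounted at the origin on the work surface. World frame = base frame: x ahead of the robot, y to its left, z up, the work surface at z = 0. Lengths are in m, angles in rad, forces in N, time in s.
With the tool pointing down it reaches from about 0.425 to 0.925 m from the base axis. Payload 6.8 kg.
Tool frame: the origin (TCP) lies midway between the tips of the shut fingers; the grasp point (between the pads) lies 19 mm behind it (r.grasp_offset is the distance from the TCP to the grasp point, in m); z points along the fingers, y is the line along which they close (so a half turn about z gives the same grasp; the last joint's range is limited). The gripper opens to 85 mm and grips with 20 to 120 N. Pads are 22 mm wide; open, the fingers measure 114 mm over their backs; the gripper's body (76 mm by 85 mm) begins 54 mm behind the grasp point. The pads swing forward as they close: fully open they stand 13 mm farther back than shut.
Start: joints at [1.106, 0.477, 0.022, 1.555, -0.011, 1.109, -0.083], TCP at [0.236, -0.633, 0.231] pointing down, gripper open.
Joint ranges: [-2.96, 2.96], [-0.34, 2.1], [-1.41, 1.46], [0.24, 2.44], [-1.37, 4.51], [0.17, 1.92], [-2.96, 2.96]. Speed limits (rad/s): [2.39, 2.39, 3.14, 3.14, 3.14, 3.14, 3.14].

### API

Orientations are given as a unit quaternion [w, x, y, z].
In Python, from cell import r, capture, calibration, finish_job, find_in gives the robot as it stands.
- The arm moves only by the tool send_rows, never from a script. Its arguments are lists of equal length, an entry for each row: "delta_pos": the shift along the tool's x, y, z scaled (see below), a list of three; "rotation": the turn, a rotation vector about the tool's x, y, z scaled (see below), a list of three; "grip": the opening in per cent of the stroke, from 0 (shut) to 100 (fully open). A call has 1 to 8 rows; each row shifts and turns the commanded pose from where the row before left it, along the tool's axes as they then stand; what a row does not reach is not made up. The controller multiplies each number of a shift by 2 cm and each number of a turn by 0.5 rad. A row lasts 1/8 s, in which the tool goes at most 62.5 mm and 10.7 degrees, less where a joint would pass 70% of its speed; a pose out of reach is approached as far as the arm can. A call with a number of a shift or a turn outside -1 to 1 is refused whole. A call with a gripper value outside its range is refused whole. The fingers move at their own pace and stop on an object; "force" is the grip in N (left out, the last holds). Time passes only in rows, so rows that do not move let the fingers close. It gives the time, the measured TCP pose, the force, the opening and the grip force at its end, in the units of the state.
- r.get_obs(): the state, without advancing time (a new reading comes with each control period).
- capture(name): name is "scene" or "top" or "wrist"; returns the picture (480x640x3 uint8, red, green, blue); there is no depth.
- calibration(name): a dict with "vfov" (degrees; the focal length in pixels is half the picture's height over the tangent of half this angle, whatever the lens; pixels are square), "cx", "cy" (the principal point, pixels), "R" (3x3) and "t" (3): a world point X has camera coordinates R X + t; the wrist camera has in their place "hand_eye" (4x4, takes a point from camera to tool coordinates, whose origin is the TCP and whose axes are the flange's). Camera axes: x right, y down, z forward; pixel columns grow to the right and rows downward; lengths in m; the calibration is good to about 2 mm. A picture is of the moment at which its call begins: read the wrist's pose just before it. calibration takes no time and is no camera call.
- finish_job(): hands the job in; it is judged then, once.
Trained networks look in the newest picture that a camera, given by its name, has taken for a name from the list of things; names that differ only in an ending like _2 or _b are one class to them, and where a whole thing is asked for, a point or a joint stands for the part that bears it (a point fixed in the world has none). Each returns a list of dicts, best first, with "conf" (0 to 1); they miss things now and then, are a little off and sometimes report something else, mostly with a low value. They report only what shows in the picture. A call takes as long as a camera call. They do not tell look-alikes from the thing itself.
- find_in(name, camera): "bbox" ([left, top, right, bottom] in pixels, round what is visible of it).
The state is a dict: "t": time; "joints": joint angles; "joint_velocities": joint speeds; "effort": joint torques, N m; "ee_pos": TCP position; "tool_rot": TCP orientation; "force": force on the tool from outside, world axes, zero at the start; "torque": the same for the moment, N m; "width": opening from 0.0 (shut) to 1.0 (fully open); "grasp_force": force on a finger pad.
Only numpy, scipy, OpenCV 4.12 (cv2) and the standard library are available. Lean on these libraries where they do the work, as an engineer would, in place of code of your own. Each camera call takes 0.05 s, during which the arm holds its last target. There are 200 camera calls.

## Working session

There is one attempt and no reset: what is moved stays moved. The work goes in short steps, Python scripts to look and compute and a tool call to move; the robot and the scene stay as the last step left them, time stands still between calls to the robot, and variables do not carry over. Pictures are saved under pics/ and viewed, at most 14 in all, crops included, and the job is handed in when it is done.

Besides the shell and the picture viewer there is one more tool, called as name(argument=value, ...) on one line, values as JSON. send_rows: Moves the arm, as the interface text tells. Shifts and turns lie within -1 to 1; 1 stands for 2 cm of shift or 0.5 rad of turn. Its arguments: {"type":"object","properties":{"delta_pos":{"type":"array"},"rotation":{"type":"array"},"grip":{"type":"array"},"force":{"type":"number"}},"required":["delta_pos","rotation","grip"]}

```bash
mkdir -p pics; ls; python3 - <<'E'
from cell import r, capture, calibration, finish_job, find_in
import cv2
print(r.get_obs())
for n in ("scene","top"):
    im=capture(n); cv2.imwrite(f"pics/{n}0.png",im[:,:,::-1])
    c=calibration(n); print(n,c)
print(calibration("wrist"))
E
```

```text
pics
{'t': 0.0, 'joints': array([ 1.10591229,  0.47779683,  0.02232575,  1.5564405 , -0.01149791,
        1.10926017, -0.08307273]), 'joint_velocities': array([ 9.97632614e-04,  7.20395438e-05, -9.22049828e-04, -6.87317230e-04,
       -7.60979271e-04, -1.58012994e-03,  7.56024239e-05]), 'effort': array([ 1.79745521e-04, -5.96456695e+01,  1.60764646e+00, -2.81197786e+01,
        1.23492029e-02,  9.44642583e-03,  1.43597390e-05]), 'ee_pos': array([ 0.23554676, -0.63195552,  0.23033224]), 'tool_rot': array([-8.60822886e-04,  9.84124377e-01,  1.77477946e-01, -2.19775291e-04]), 'force': array([0.16275884, 0.04101602, 0.83006952]), 'torque': array([-0.00379348, -0.00133792, -0.01038062]), 'grasp_force': 0.0, 'width': 1.0025544682008902}
scene {'vfov': 49.97534748486246, 'cx': 315.2520171204009, 'cy': 235.81952664235925, 'R': array([[-0.89074259,  0.45446284,  0.00641603],
       [ 0.35604759,  0.7064848 , -0.61164478],
       [-0.28250265, -0.54253364, -0.7911065 ]]), 't': array([ 0.46649306, -0.14413424,  1.38801756])}
top {'vfov': 45.73055901729702, 'cx': 313.27270472621694, 'cy': 244.60772189928466, 'R': array([[ 0.0114249 , -0.99942695, -0.03186287],
       [-0.99767889, -0.00925414, -0.06746248],
       [ 0.06712895,  0.03255966, -0.9972129 ]]), 't': array([0.00407482, 0.52280303, 1.14999597])}
{'vfov': 70.49867691741383, 'cx': 317.8097050631554, 'cy': 242.97744511068504, 'hand_eye': array([[-6.93707461e-04, -9.60897589e-01, -2.76903129e-01,
         7.06394742e-02],
       [ 9.99999274e-01, -3.93749941e-04, -1.13885888e-03,
         3.57531957e-04],
       [ 9.85296164e-04, -2.76903718e-01,  9.60897164e-01,
        -1.43525118e-01],
       [ 0.00000000e+00,  0.00000000e+00,  0.00000000e+00,
         1.00000000e+00]])}
```

View pics/scene0.png

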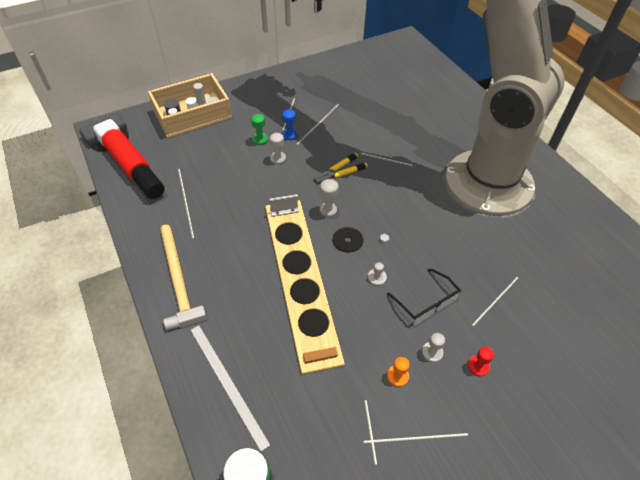

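View pics/top0.png

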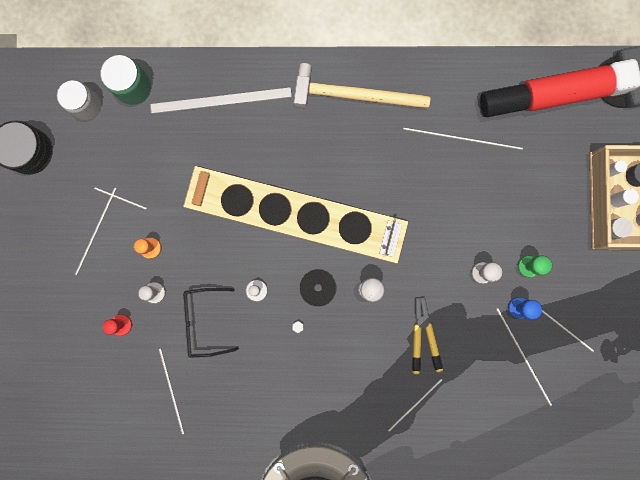

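```bash
cat > h.py <<'E'
import numpy as np, cv2
from scipy.optimize import least_squares
from scipy.spatial.transform import Rotation as Ro
from cell import r, capture, calibration, finish_job, find_in
ST={'a':(.007,.011,.030,.048,.052),'b':(.008,.015,.045,.063,.068),'c':(.009,.019,.059,.077,.084),'d':(.010,.023,.074,.092,.100)}
T=np.linspace(0,2*np.pi,60)
def prof(k):
    s,h,z1,z2,z3=ST[k]
    P=[(.022,0),(.022,.008),(h,z1),(h,z2),(h*.5,z2+.75*(z3-z2)),(.0,z3)]
    return np.vstack([np.c_[R*np.cos(T),R*np.sin(T),0*T+z] for R,z in P])
DISC=np.vstack([np.c_[.034*np.cos(T),.034*np.sin(T),0*T+z] for z in (0,.003)])
def cam(n):
    c=calibration(n); f=240/np.tan(np.radians(c['vfov']/2)); 
    if n=='wrist':
        o=r.get_obs(); q=o['tool_rot']; Rt=Ro.from_quat([q[1],q[2],q[3],q[0]]).as_matrix()
        H=c['hand_eye']; Rc=(Rt@H[:3,:3]).T; tc=Rt@H[:3,3]+o['ee_pos']; return f,c['cx'],c['cy'],Rc,-Rc@tc
    return f,c['cx'],c['cy'],c['R'],c['t']
def proj(C,X):
    p=X@C[3].T+C[4]; return np.c_[C[0]*p[:,0]/p[:,2]+C[1],C[0]*p[:,1]/p[:,2]+C[2]]
def bb(C,X):
    u=proj(C,X); return np.r_[u.min(0),u.max(0)]
def back(C,uv,z):
    d=C[3].T@np.array([(uv[0]-C[1])/C[0],(uv[1]-C[2])/C[0],1]); o=-C[3].T@C[4]
    return o+d*(z-o[2])/d[2]
def fit(model,obs,x0):  # obs: list of (C,bbox)
    f=lambda p: np.concatenate([bb(C,model+p)-b for C,b in obs])
    s=least_squares(f,x0,loss='soft_l1'); return s.x,np.abs(s.fun).round(1)
E
python3 - <<'E'
from h import *
Cs={n:cam(n) for n in('scene','top')}
print('goff',r.grasp_offset)
D={}
for n in Cs:
    capture(n)
    for k in('stake_a','pad1','stop'):
        D[n,k]=find_in(k,n); print(n,k,[(np.round(d['bbox']).astype(int).tolist(),round(d['conf'],2)) for d in D[n,k]])
def near(n,k,px): 
    l=[d['bbox'] for d in D[n,k]]; 
    b=min(l,key=lambda b:np.hypot((b[0]+b[2])/2-px[0],(b[1]+b[3])/2-px[1])); return np.array(b)
for k,s,t in(('a',(377,272),(256,290)),('b',(435,345),(151,293)),('c',(278,148),(487,272)),('d',(330,195),(372,289))):
    x0=back(Cs['top'],t,.03); x0[2]=0
    print(k,fit(prof(k),[(Cs['scene'],near('scene','stake_a',s)),(Cs['top'],near('top','stake_a',t))],x0))
for k,s,t in((1,(289,233),(355,228)),(2,(297,262),(313,218)),(3,(305,290),(275,209)),(4,(313,322),(237,200))):
    x0=back(Cs['top'],t,.012)
    print('pad from stop',k,fit(DISC,[(Cs['scene'],near('scene','pad1',s)),(Cs['top'],near('top','pad1',t))],x0))
E
```

```text
goff 0.0187
scene stake_a [([249, 114, 268, 144], 0.93), ([281, 110, 299, 139], 0.9), ([269, 133, 284, 165], 0.87), ([390, 359, 410, 388], 0.76), ([319, 180, 339, 216], 0.73), ([423, 331, 448, 362], 0.61), ([365, 264, 390, 287], 0.56)]
scene pad1 [([278, 222, 304, 246], 0.81), ([296, 306, 331, 338], 0.74), ([281, 248, 316, 274], 0.64), ([288, 279, 320, 304], 0.63)]
scene stop [([270, 194, 298, 214], 0.77)]
top stake_a [([133, 239, 160, 259], 0.96), ([517, 256, 553, 276], 0.91), ([138, 282, 164, 303], 0.83), ([246, 279, 270, 303], 0.81), ([101, 315, 129, 336], 0.74), ([472, 264, 500, 278], 0.73), ([360, 278, 386, 299], 0.65), ([506, 298, 542, 320], 0.62)]
top pad1 [([221, 181, 254, 217], 0.96), ([256, 195, 293, 225], 0.75), ([298, 202, 329, 231], 0.61), ([337, 211, 369, 246], 0.58), ([380, 222, 404, 258], 0.22)]
top stop [([382, 221, 402, 254], 0.88)]
a (array([ 0.42600543,  0.12472644, -0.00889032]), array([1.9, 0.2, 3.3, 0. , 0.8, 1.1, 1.2, 1.1]))
b (array([0.41950454, 0.34064929, 0.00445958]), array([0.1, 0.6, 1.2, 0.6, 1.5, 0.1, 0.5, 0.5]))
c (array([ 4.73193192e-01, -3.36443094e-01, -4.05466191e-04]), array([0.8, 0.5, 1. , 0.3, 1.4, 3.7, 1.7, 3.7]))
d (array([ 0.43194807, -0.11019492, -0.00565284]), array([0.3, 1. , 0.8, 1.2, 0.3, 0.3, 0.1, 3.3]))
pad from stop 1 (array([ 0.5565861 , -0.0718653 ,  0.01143806]), array([1.7, 0.9, 0.4, 1. , 0.6, 1. , 0.3, 0.4]))
pad from stop 2 (array([0.5782625 , 0.01053698, 0.01491688]), array([1.1, 0.9, 4.6, 0.7, 1.3, 1.2, 1. , 2.8]))
pad from stop 3 (array([0.59593192, 0.08918219, 0.00887584]), array([1.3, 0.6, 0.3, 0.6, 3.2, 1.6, 1.1, 0.5]))
pad from stop 4 (array([0.61556399, 0.16871144, 0.01409692]), array([0.7, 1. , 1.9, 1.9, 0.1, 2. , 0.3, 1.1]))
```

```bash
cat >> h.py <<'E'
def pose():
    o=r.get_obs(); q=o['tool_rot']; return o['ee_pos'],Ro.from_quat([q[1],q[2],q[3],q[0]])
def down(yaw): # tool y at world angle yaw (rad), z down
    y=np.array([np.cos(yaw),np.sin(yaw),0]); z=np.array([0,0,-1.]); return Ro.from_matrix(np.c_[np.cross(y,z),y,z])
def plan(wps,start=None):
    """wps: list of (x,y,z,yaw,grip,nmin)"""
    p,R=start or pose(); rows=[]
    for x,y,z,yaw,g,nmin in wps:
        q=np.array([x,y,z]); Rt=down(yaw); dr=(R.inv()*Rt).as_rotvec()
        n=max(nmin,int(np.ceil(np.linalg.norm(dr)/.18)),int(np.ceil(np.linalg.norm(q-p)/.0199)))
        for k in range(n):
            d=R.inv().apply((q-p)/(n-k))/.02; w=(R.inv()*Rt).as_rotvec()/(n-k)/.5
            d=d.round(2); w=w.round(2); rows.append((d.tolist(),w.tolist(),g))
            p=p+R.apply(d*.02); R=R*Ro.from_rotvec(w*.5)
    for i in range(0,len(rows),8):
        c=rows[i:i+8]; print('DP',[a[0] for a in c],'\nRO',[a[1] for a in c],'\nGR',[a[2] for a in c])
    return p,R
E
python3 - <<'E'
from h import *
obs={}
for n in('scene','top'):
    im=capture(n); g=im.max(2)
    hsv=cv2.cvtColor(im,cv2.COLOR_RGB2HSV)
    wood=((hsv[:,:,1]>50)&(hsv[:,:,2]>150)&(hsv[:,:,0]>10)&(hsv[:,:,0]<30)).astype(np.uint8)
    nn,lab,st,ce=cv2.connectedComponentsWithStats(cv2.morphologyEx(wood,cv2.MORPH_CLOSE,np.ones((3,3))))
    # plank: wood comp containing point near pads
    p=(300,248) if n=='scene' else (294,213)
    cand=[i for i in range(1,nn) if st[i][0]<p[0]<st[i][0]+st[i][2] and st[i][1]<p[1]<st[i][1]+st[i][3]]
    i=max(cand,key=lambda i:st[i][4]); cs,_=cv2.findContours((lab==i).astype(np.uint8),cv2.RETR_CCOMP,cv2.CHAIN_APPROX_NONE)
    holes=[]
    for c in cs:
        a=cv2.contourArea(c)
        if 200<a<1500:
            m=cv2.moments(c); holes.append((m['m10']/m['m00'],m['m01']/m['m00'],a))
    holes.sort(key=lambda h:h[1] if n=='scene' else -h[0]); obs[n]=holes; print(n,np.round(holes,1).tolist())
C={n:cam(n) for n in obs}
for a,b in zip(obs['scene'],obs['top']):
    f=lambda p: np.r_[proj(C['scene'],p[None])[0]-a[:2],proj(C['top'],p[None])[0]-b[:2]]
    s=least_squares(f,[.58,.05,.015]); print(s.x.round(4),s.fun.round(1), back(C['top'],b[:2],.015).round(4))
plan([(.432,-.110,.23,-.25,100,0)])
E
```

```text
scene [[288.2, 233.2, 500.5], [296.3, 262.0, 560.5], [304.4, 290.9, 638.5], [313.1, 322.3, 722.0]]
top [[390.3, 238.1, 559.0], [354.6, 227.5, 877.0], [312.7, 217.5, 871.0], [274.5, 208.7, 866.0], [236.5, 199.7, 860.0]]
[ 0.539  -0.1547 -0.0866] [-4.3 -0.5 -1.8  3.1] [ 0.5378 -0.1483  0.015 ]
[ 0.5599 -0.0734 -0.1041] [-6.3 -0.7 -2.8  4.7] [ 0.559  -0.0749  0.015 ]
[ 0.5811  0.0214 -0.0955] [-5.9 -0.6 -2.8  4.6] [0.5789 0.0114 0.015 ]
[ 0.6005  0.1088 -0.0981] [-6.  -0.5 -3.   4.8] [0.5967 0.0907 0.015 ]
DP [[0.63, -0.73, 0.0], [0.66, -0.7, 0.0], [0.68, -0.68, 0.0], [0.7, -0.66, 0.0], [0.73, -0.63, 0.0], [0.75, -0.6, 0.0], [0.77, -0.58, 0.0], [0.79, -0.55, 0.0]] 
RO [[0.0, 0.0, -0.07], [0.0, 0.0, -0.07], [0.0, 0.0, -0.07], [0.0, 0.0, -0.07], [0.0, 0.0, -0.07], [0.0, 0.0, -0.07], [0.0, 0.0, -0.07], [0.0, 0.0, -0.07]] 
GR [100, 100, 100, 100, 100, 100, 100, 100]
DP [[0.81, -0.52, 0.0], [0.83, -0.49, 0.0], [0.84, -0.47, 0.0], [0.86, -0.44, 0.0], [0.87, -0.41, 0.0], [0.88, -0.38, 0.0], [0.89, -0.36, 0.0], [0.91, -0.33, 0.0]] 
RO [[0.0, 0.0, -0.07], [0.0, 0.0, -0.06], [0.0, 0.0, -0.07], [0.0, 0.0, -0.06], [0.0, 0.0, -0.07], [0.0, 0.0, -0.06], [0.0, 0.0, -0.07], [0.0, 0.0, -0.06]] 
GR [100, 100, 100, 100, 100, 100, 100, 100]
DP [[0.91, -0.3, 0.0], [0.92, -0.27, 0.01], [0.93, -0.24, 0.0], [0.94, -0.21, 0.01], [0.95, -0.18, 0.0], [0.95, -0.14, 0.01], [0.96, -0.11, 0.0], [0.96, -0.08, 0.01]] 
RO [[0.0, 0.0, -0.07], [0.0, 0.0, -0.06], [0.0, 0.0, -0.07], [0.0, 0.0, -0.06], [0.0, 0.0, -0.07], [0.0, 0.0, -0.06], [0.0, 0.0, -0.07], [0.0, 0.0, -0.06]] 
GR [100, 100, 100, 100, 100, 100, 100, 100]
DP [[0.96, -0.05, 0.0], [0.96, -0.02, 0.01], [0.96, 0.01, 0.0], [0.96, 0.04, 0.01], [0.96, 0.07, 0.0]] 
RO [[0.0, 0.0, -0.07], [0.0, 0.0, -0.06], [0.0, 0.0, -0.07], [0.0, 0.0, -0.06], [0.0, 0.0, -0.07]] 
GR [100, 100, 100, 100, 100]
```

send_rows(delta_pos=[[0.63,-0.73,0],[0.66,-0.7,0],[0.68,-0.68,0],[0.7,-0.66,0],[0.73,-0.63,0],[0.75,-0.6,0],[0.77,-0.58,0],[0.79,-0.55,0]], rotation=[[0,0,-0.07],[0,0,-0.07],[0,0,-0.07],[0,0,-0.07],[0,0,-0.07],[0,0,-0.07],[0,0,-0.07],[0,0,-0.07]], grip=[100,100,100,100,100,100,100,100], force=40)

```text
t: 1.6
ee_pos: [0.2904, -0.4871, 0.2314]
tool_rot: [0.0, 0.949, 0.314, 0.0]
force: [0.5, -0.6, 0.1]
width: 1.003
grasp_force: 0.0
```

send_rows(delta_pos=[[0.81,-0.52,0],[0.83,-0.49,0],[0.84,-0.47,0],[0.86,-0.44,0],[0.87,-0.41,0],[0.88,-0.38,0],[0.89,-0.36,0],[0.91,-0.33,0]], rotation=[[0,0,-0.07],[0,0,-0.06],[0,0,-0.07],[0,0,-0.06],[0,0,-0.07],[0,0,-0.06],[0,0,-0.07],[0,0,-0.06]], grip=[100,100,100,100,100,100,100,100])

```text
t: 2.6
ee_pos: [0.3448, -0.343, 0.2313]
tool_rot: [0.0, 0.901, 0.434, 0.0]
force: [-0.0, -0.0, -0.4]
width: 0.999
grasp_force: 0.0
```

send_rows(delta_pos=[[0.91,-0.3,0],[0.92,-0.27,0],[0.93,-0.24,0],[0.94,-0.21,0],[0.95,-0.18,0],[0.95,-0.14,0],[0.96,-0.11,0],[0.96,-0.08,0]], rotation=[[0,0,-0.07],[0,0,-0.06],[0,0,-0.07],[0,0,-0.06],[0,0,-0.07],[0,0,-0.06],[0,0,-0.07],[0,0,-0.06]], grip=[100,100,100,100,100,100,100,100])

```text
t: 3.6
ee_pos: [0.3988, -0.1988, 0.2313]
tool_rot: [0.0, 0.837, 0.548, 0.0]
force: [1.0, 0.2, 0.1]
width: 1.0
grasp_force: 0.0
```

send_rows(delta_pos=[[0.96,-0.05,0],[0.96,0,0],[0.96,0.01,0],[0.96,0.04,0],[0.96,0.07,0],[0,0,0]], rotation=[[0,0,-0.07],[0,0,-0.06],[0,0,-0.07],[0,0,-0.06],[0,0,-0.07],[0,0,0]], grip=[100,100,100,100,100,100])

```text
t: 4.35
ee_pos: [0.433, -0.1085, 0.2314]
tool_rot: [-0.0, 0.788, 0.615, 0.0]
force: [-0.1, -0.2, 0.3]
width: 0.999
grasp_force: 0.0
```

```bash
python3 - <<'E'
from h import *
print(r.get_obs()['ee_pos'],pose()[1].as_matrix().round(3)[:,1],r.get_obs()['joints'].round(2))
C=cam('wrist'); im=capture('wrist'); 
for n in('stake_a','pad1'):
    for d in find_in(n,'wrist'): 
        b=np.round(d['bbox']).astype(int); print(n,b.tolist(),round(d['conf'],2))
print('pred',bb(C,prof('d')+[.432,-.110,0]).round())
for k,p in enumerate([(.559,-.0749,.012),(.5789,.0114,.012)]): print('pad pred',bb(C,DISC+p).round())
cv2.imwrite('pics/w1.png',im[:,:,::-1])
# pads triangulated
s=[[288.2,233.2],[296.3,262.0],[304.4,290.9],[313.1,322.3]]; t=[[354.6,227.5],[312.7,217.5],[274.5,208.7],[236.5,199.7]]
for a,b in zip(s,t):
    f=lambda p: np.r_[proj(cam('scene'),p[None])[0]-a,proj(cam('top'),p[None])[0]-b]
    q=least_squares(f,[.58,.05,.015]); print(q.x.round(4),q.fun.round(1),back(cam('top'),b,.015).round(4),back(cam('scene'),a,.015).round(4))
E
```

```text
[ 0.43300518 -0.10853276  0.23138545] [ 0.97  -0.243  0.   ] [ 0.55  0.13 -0.47  2.05  0.07  0.98 -0.21]
stake_a [371, 363, 418, 419] 0.6
stake_a [288, 189, 343, 252] 0.59
pad1 [393, 117, 463, 185] 0.8
pad1 [399, 14, 475, 93] 0.76
pred [290. 193. 343. 258.]
pad pred [395. 117. 462. 186.]
pad pred [399.  15. 471.  95.]
[ 0.5593 -0.0752  0.0135] [ 0.2  0.   0.1 -0.1] [ 0.559 -0.075  0.015] [ 0.5601 -0.0743  0.015 ]
[0.5792 0.0113 0.0142] [ 0.1  0.   0.  -0.1] [0.579  0.0114 0.015 ] [0.5796 0.0117 0.015 ]
[0.5971 0.0907 0.0139] [ 0.2  0.   0.1 -0.1] [0.5967 0.0907 0.015 ] [0.5977 0.0911 0.015 ]
[0.6154 0.1701 0.014 ] [ 0.2  0.   0.1 -0.2] [0.6149 0.1701 0.015 ] [0.6159 0.1704 0.015 ]
```

View pics/w1.png

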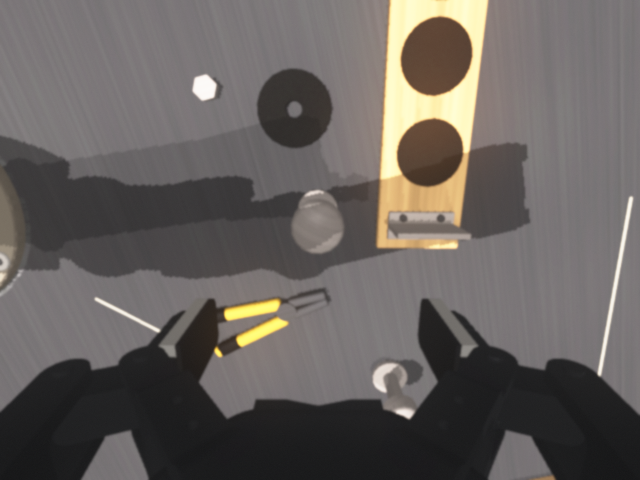

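```bash
cat >> h.py <<'E'
def refine(k,x0,w=None):
    b=np.array(min([d['bbox'] for d in find_in('stake_'+k,'wrist')],key=lambda b:np.abs(np.array(b)-bb(cam('wrist'),prof(k)+x0)).sum()))
    f=lambda p: bb(cam('wrist'),prof(k)+np.r_[p,0])-b
    C=cam('wrist'); f=lambda p: bb(C,prof(k)+np.r_[p,0])-b
    s=least_squares(f,x0[:2],loss='soft_l1'); return s.x,s.fun.round(1)
E
python3 - <<'E'
from h import *
capture('wrist'); q,e=refine('d',np.array([.432,-.11,0])); print(q.round(4),e)
plan([(q[0],q[1],.061,-.245,100,9)])
E
```

```text
[ 0.4344 -0.1074] [ 1.6 -0.7 -1.6  0.5]
DP [[0.02, 0.01, 0.95], [0.02, 0.01, 0.95], [0.02, 0.01, 0.94], [0.02, 0.01, 0.95], [0.02, 0.01, 0.94], [0.03, 0.01, 0.95], [0.02, 0.0, 0.94], [0.03, 0.01, 0.95]] 
RO [[-0.0, 0.0, -0.0], [-0.0, 0.0, -0.0], [-0.0, 0.0, -0.0], [-0.0, 0.0, -0.0], [-0.0, 0.0, -0.0], [-0.0, 0.0, -0.0], [-0.0, 0.0, -0.0], [-0.0, 0.0, -0.01]] 
GR [100, 100, 100, 100, 100, 100, 100, 100]
DP [[0.02, 0.0, 0.94]] 
RO [[-0.0, 0.0, -0.0]] 
GR [100]
```

send_rows(delta_pos=[[0.02,0.01,0.95],[0.02,0.01,0.95],[0.02,0.01,0.95],[0.02,0.01,0.95],[0.02,0.01,0.95],[0.02,0.01,0.95],[0.02,0,0.95],[0.02,0,0.95]], rotation=[[0,0,0],[0,0,0],[0,0,0],[0,0,0],[0,0,0],[0,0,0],[0,0,0],[0,0,0]], grip=[100,100,100,100,100,100,100,100])

```text
t: 5.6
ee_pos: [0.4343, -0.1081, 0.0787]
tool_rot: [0.0, 0.79, 0.613, -0.0]
force: [0.5, 0.4, 0.2]
width: 1.0
grasp_force: 0.0
```

send_rows(delta_pos=[[0,0,0.92],[0,0,0],[0,0,0],[0,0,0],[0,0,0],[0,0,0]], rotation=[[0,0,0],[0,0,0],[0,0,0],[0,0,0],[0,0,0],[0,0,0]], grip=[100,100,30,30,30,30], force=50)

```text
t: 6.35
ee_pos: [0.4345, -0.1075, 0.0619]
tool_rot: [0.0, 0.789, 0.614, 0.0]
force: [-2.6, 0.3, 7.5]
width: 0.526
grasp_force: 49.7
```

```bash
python3 - <<'E'
from h import *
print(r.get_obs()['joints'].round(2))
im=capture('wrist');cv2.imwrite('pics/w2.png',im[:,:,::-1])
E
```

```text
[ 0.44  0.4  -0.4   2.2   0.28  0.59 -0.41]
```

View pics/w2.png

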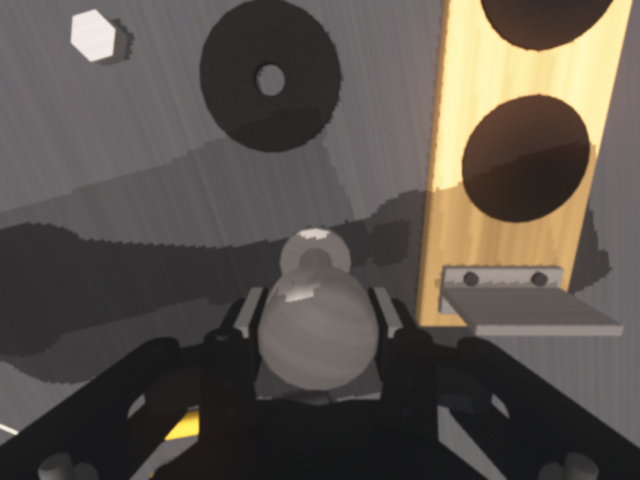

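```bash
python3 - <<'E'
from h import *
plan([(.4345,-.1075,.117,-.235,30,0),(.5595,-.0748,.117,-.225,30,0),(.5595,-.0748,.077,-.225,30,0)])
E
```

```text
DP [[-0.0, 0.0, -0.92], [-0.0, 0.0, -0.92], [-0.0, 0.0, -0.92], [0.43, 0.81, 0.0], [0.43, 0.82, 0.0], [0.44, 0.81, 0.0], [0.43, 0.82, 0.0], [0.44, 0.81, 0.0]] 
RO [[0.0, 0.0, -0.01], [0.0, 0.0, -0.01], [0.0, 0.0, -0.01], [0.0, 0.0, -0.0], [0.0, 0.0, -0.0], [0.0, 0.0, -0.0], [0.0, 0.0, -0.0], [0.0, 0.0, -0.01]] 
GR [30, 30, 30, 30, 30, 30, 30, 30]
DP [[0.43, 0.82, 0.0], [0.43, 0.82, 0.01], [0.0, -0.0, 0.67], [0.0, -0.0, 0.66], [0.0, -0.01, 0.67]] 
RO [[0.0, 0.0, -0.0], [0.0, 0.0, -0.01], [0.0, 0.0, 0.0], [0.0, 0.0, 0.0], [0.0, 0.0, 0.0]] 
GR [30, 30, 30, 30, 30]
```

send_rows(delta_pos=[[0,0,-0.92],[0,0,-0.92],[0,0,-0.92],[0.43,0.81,0],[0.43,0.82,0],[0.44,0.81,0],[0.43,0.82,0],[0.44,0.81,0]], rotation=[[0,0,-0.01],[0,0,-0.01],[0,0,-0.01],[0,0,0],[0,0,0],[0,0,0],[0,0,0],[0,0,-0.01]], grip=[30,30,30,30,30,30,30,30])

```text
t: 7.4
ee_pos: [0.5248, -0.0834, 0.1155]
tool_rot: [-0.0, 0.783, 0.622, -0.0]
force: [0.6, 0.1, -4.8]
width: 0.523
grasp_force: 52.7
```

send_rows(delta_pos=[[0.43,0.82,0],[0.43,0.82,0],[0,0,0]], rotation=[[0,0,0],[0,0,-0.01],[0,0,0]], grip=[30,30,30])

```text
t: 7.78
ee_pos: [0.5612, -0.0735, 0.1157]
tool_rot: [-0.0, 0.781, 0.624, 0.001]
force: [-1.3, -0.3, -4.6]
width: 0.522
grasp_force: 52.7
```

```bash
python3 - <<'E'
from h import *
o=r.get_obs();print(o['force'].round(1),o['ee_pos'].round(4),o['width'],o['grasp_force'],o['joints'].round(2))
im=capture('wrist');cv2.imwrite('pics/w3.png',im[:,:,::-1])
plan([(.5595,-.0748,.078,-.225,30,0)])
E
```

```text
[-1.3 -0.3 -4.6] [ 0.5612 -0.0735  0.1157] 0.5220079930354188 52.69611500669271 [ 0.36  0.47 -0.43  1.9   0.26  0.82 -0.43]
DP [[-0.02, -0.0, 0.94], [-0.02, -0.0, 0.93]] 
RO [[-0.0, -0.0, 0.0], [-0.0, -0.0, 0.0]] 
GR [30, 30]
```

View pics/w3.png

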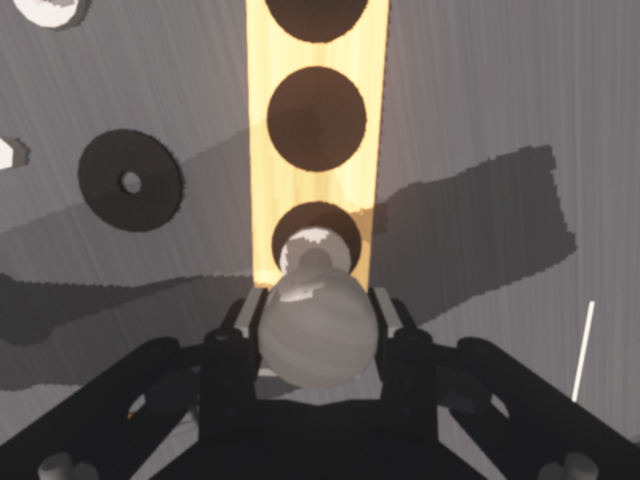

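send_rows(delta_pos=[[-0.04,-0.06,0.9],[-0.02,0,0.6],[0,0,0.25],[0,0,0.15],[0,0,0]], rotation=[[0,0,0],[0,0,0],[0,0,0],[0,0,0],[0,0,0]], grip=[30,30,30,30,30])

```text
t: 8.45
ee_pos: [0.5581, -0.0756, 0.0781]
tool_rot: [0.0, 0.782, 0.624, 0.0]
force: [0.6, 0.2, -5.1]
width: 0.52
grasp_force: 52.7
```

send_rows(delta_pos=[[0,0.04,0.06],[0,0,0.04],[0,0,0],[0,0,0],[0,0,0]], rotation=[[0,0,0],[0,0,0],[0,0,0],[0,0,0],[0,0,0]], grip=[30,30,60,70,100])

```text
t: 9.07
ee_pos: [0.5591, -0.0758, 0.0764]
tool_rot: [0.0, 0.782, 0.624, 0.0]
force: [0.1, -0.1, 0.1]
width: 0.888
grasp_force: 0.0
```

```bash
python3 - <<'E'
from h import *
plan([(.5585,-.0756,.18,-.225,100,0),(.473,-.336,.22,-.6,100,0)])
E
```

```text
DP [[0.0, -0.0, -0.86], [0.0, -0.01, -0.86], [0.0, -0.0, -0.87], [0.0, -0.01, -0.86], [0.0, -0.0, -0.87], [0.0, -0.01, -0.86], [-0.97, -0.09, -0.14], [-0.98, -0.07, -0.14]] 
RO [[0.0, -0.0, 0.0], [0.0, -0.0, 0.0], [0.0, -0.0, 0.0], [0.0, -0.0, 0.0], [0.0, -0.0, 0.0], [0.0, -0.0, 0.0], [0.0, -0.0, 0.05], [0.0, -0.0, 0.05]] 
GR [100, 100, 100, 100, 100, 100, 100, 100]
DP [[-0.98, -0.04, -0.14], [-0.98, -0.02, -0.14], [-0.98, 0.01, -0.14], [-0.98, 0.04, -0.14], [-0.98, 0.06, -0.15], [-0.97, 0.09, -0.14], [-0.97, 0.11, -0.15], [-0.97, 0.14, -0.14]] 
RO [[0.0, -0.0, 0.05], [0.0, -0.0, 0.05], [0.0, -0.0, 0.06], [0.0, -0.0, 0.05], [0.0, -0.0, 0.06], [0.0, -0.0, 0.05], [0.0, -0.0, 0.06], [0.0, -0.0, 0.05]] 
GR [100, 100, 100, 100, 100, 100, 100, 100]
DP [[-0.96, 0.17, -0.15], [-0.96, 0.2, -0.14], [-0.95, 0.22, -0.15], [-0.95, 0.25, -0.14]] 
RO [[0.0, -0.0, 0.06], [0.0, -0.0, 0.05], [0.0, -0.0, 0.06], [0.0, -0.0, 0.05]] 
GR [100, 100, 100, 100]
```

send_rows(delta_pos=[[0,0,-0.86],[0,0,-0.86],[0,0,-0.86],[0,0,-0.86],[0,0,-0.86],[0,0,-0.86],[-0.97,-0.09,-0.14],[-0.98,-0.07,-0.14]], rotation=[[0,0,0],[0,0,0],[0,0,0],[0,0,0],[0,0,0],[0,0,0],[0,0,0.05],[0,0,0.05]], grip=[100,100,100,100,100,100,100,100])

```text
t: 10.07
ee_pos: [0.5455, -0.1148, 0.1846]
tool_rot: [-0.0, 0.798, 0.603, -0.001]
force: [-0.2, -0.3, 0.2]
width: 0.998
grasp_force: 0.0
```

send_rows(delta_pos=[[-0.98,-0.04,-0.14],[-0.98,-0.02,-0.14],[-0.98,0.01,-0.14],[-0.98,0.04,-0.14],[-0.98,0.06,-0.14],[-0.97,0.09,-0.14],[-0.97,0.11,-0.14],[-0.97,0.14,-0.14]], rotation=[[0,0,0.05],[0,0,0.05],[0,0,0.06],[0,0,0.05],[0,0,0.06],[0,0,0.05],[0,0,0.06],[0,0,0.05]], grip=[100,100,100,100,100,100,100,100])

```text
t: 11.08
ee_pos: [0.4972, -0.263, 0.2075]
tool_rot: [0.0, 0.858, 0.514, 0.0]
force: [0.7, 0.4, 0.1]
width: 0.999
grasp_force: 0.0
```

send_rows(delta_pos=[[-0.96,0.17,-0.14],[-0.96,0.2,-0.14],[-0.95,0.22,-0.14],[-0.95,0.25,-0.14],[0,0,0]], rotation=[[0,0,0.06],[0,0,0.05],[0,0,0.06],[0,0,0.05],[0,0,0]], grip=[100,100,100,100,100])

```text
t: 11.7
ee_pos: [0.4726, -0.3384, 0.2187]
tool_rot: [0.0, 0.885, 0.465, -0.0]
force: [0.1, 0.8, 0.4]
width: 1.003
grasp_force: 0.0
```

```bash
python3 - <<'E'
from h import *
im=capture('wrist');cv2.imwrite('pics/w4.png',im[:,:,::-1]); q,e=refine('c',np.array([.473,-.336,0])); print(q.round(4),e,[np.round(d['bbox']).tolist() for d in find_in('stake_c','wrist')])
plan([(q[0],q[1],.14,-.6,100,0),(q[0],q[1],.047,-.6,100,0)])
E
```

```text
[ 0.4022 -0.4097] [-1.   1.1  1.8 -0.8] [[352.0, 256.0, 410.0, 320.0], [280.0, 280.0, 320.0, 353.0]]
DP [[-0.73, -0.12, 0.56], [-0.73, -0.12, 0.56], [-0.73, -0.12, 0.56], [-0.73, -0.13, 0.56], [-0.72, -0.12, 0.56], [-0.73, -0.13, 0.56], [-0.72, -0.12, 0.56], [-0.0, -0.0, 0.93]] 
RO [[-0.0, -0.0, 0.0], [-0.0, -0.0, 0.0], [-0.0, -0.0, 0.0], [-0.0, -0.0, 0.0], [-0.0, -0.0, 0.0], [-0.0, -0.0, 0.0], [-0.0, -0.0, 0.0], [-0.0, -0.0, 0.0]] 
GR [100, 100, 100, 100, 100, 100, 100, 100]
DP [[-0.0, -0.0, 0.93], [-0.0, -0.0, 0.93], [-0.0, -0.0, 0.93], [-0.01, -0.0, 0.93]] 
RO [[-0.0, -0.0, 0.0], [-0.0, -0.0, 0.0], [-0.0, -0.0, 0.0], [-0.0, -0.0, 0.0]] 
GR [100, 100, 100, 100]
```

View pics/w4.png

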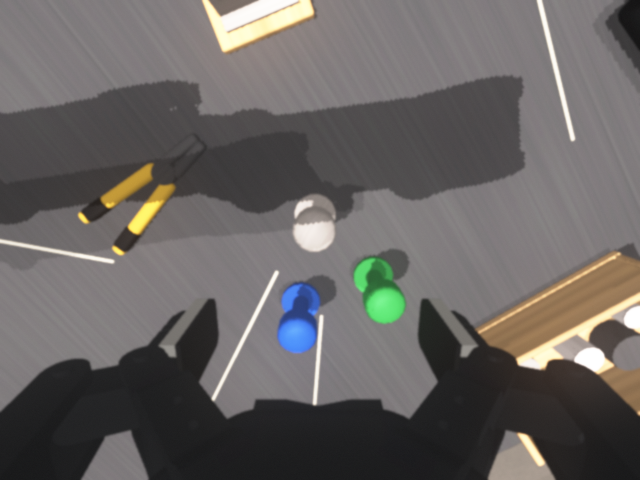

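```bash
python3 - <<'E'
from h import *
C=cam('wrist')
for b,x0 in(([293,194,336,252],[.473,-.336]),([352,256,407,323],[.45,-.42]),([277,281,321,354],[.42,-.4])):
    s=least_squares(lambda p: bb(C,prof('c')+np.r_[p,0])-b,x0); print(s.x.round(4),s.fun.round(1),(pose()[1].inv().apply(np.r_[s.x,0]-np.r_[pose()[0][:2],0])).round(3))
    if x0[0]==.473: q=s.x
plan([(q[0],q[1],.14,-.55,100,0),(q[0],q[1],.047,-.55,100,0)])
E
```

```text
[ 0.471  -0.3346] [-0.5 -0.3  0.5  0.3] [-0.001 -0.003  0.   ]
[ 0.4856 -0.4286] [ 1.2 -0.2 -1.   0.1] [-0.071  0.062 -0.   ]
[ 0.4004 -0.4092] [ 0.5  1.3 -0.6 -1.2] [-0.102 -0.019 -0.   ]
DP [[-0.01, -0.03, 0.98], [-0.01, -0.03, 0.98], [-0.01, -0.04, 0.98], [-0.02, -0.03, 0.98], [-0.0, -0.0, 0.93], [-0.0, -0.0, 0.93], [-0.0, -0.0, 0.93], [-0.0, -0.0, 0.93]] 
RO [[-0.0, -0.0, -0.02], [-0.0, -0.0, -0.03], [-0.0, -0.0, -0.02], [-0.0, -0.0, -0.03], [-0.0, -0.0, 0.0], [-0.0, -0.0, 0.0], [-0.0, -0.0, 0.0], [-0.0, -0.0, 0.0]] 
GR [100, 100, 100, 100, 100, 100, 100, 100]
DP [[-0.0, -0.0, 0.93]] 
RO [[-0.0, -0.0, 0.0]] 
GR [100]
```

send_rows(delta_pos=[[0,-0.03,0.98],[-0.01,-0.03,0.98],[-0.01,-0.04,0.98],[-0.02,-0.03,0.98],[0,0,0.93],[0,0,0.93],[0,0,0.93],[0,0,0.93]], rotation=[[0,0,-0.02],[0,0,-0.02],[0,0,-0.02],[0,0,-0.02],[0,0,0],[0,0,0],[0,0,0],[0,0,0]], grip=[100,100,100,100,100,100,100,100])

```text
t: 12.85
ee_pos: [0.4709, -0.3354, 0.0645]
tool_rot: [0.0, 0.875, 0.485, 0.0]
force: [-1.2, 0.2, -0.6]
width: 1.001
grasp_force: 0.0
```

send_rows(delta_pos=[[0,0,0.93],[0,0,0],[0,0,0],[0,0,0],[0,0,0],[0,0,0]], rotation=[[0,0,0],[0,0,0],[0,0,0],[0,0,0],[0,0,0],[0,0,0]], grip=[100,100,25,25,25,25])

```text
t: 13.6
ee_pos: [0.4711, -0.3357, 0.048]
tool_rot: [0.001, 0.875, 0.485, 0.0]
force: [-1.7, 1.8, 6.2]
width: 0.427
grasp_force: 49.8
```

```bash
python3 - <<'E'
from h import *
p,_=pose(); print(p,r.get_obs()['joints'].round(2))
plan([(p[0],p[1],p[2]+.06,-.5,25,0),(.49,.0,p[2]+.06,-.225,25,0),(.5792,.0113,p[2]+.055,-.225,25,0)])
E
```

```text
[ 0.47110588 -0.33569045  0.04796891] [ 0.71  0.57 -0.25  1.91  0.21  0.69 -0.23]
DP [[-0.0, 0.0, -0.75], [-0.0, 0.0, -0.75], [-0.0, 0.0, -0.75], [-0.0, 0.0, -0.75], [0.89, -0.42, -0.0], [0.9, -0.41, -0.0], [0.91, -0.4, -0.0], [0.91, -0.38, -0.0]] 
RO [[0.0, 0.0, -0.03], [0.0, 0.0, -0.03], [0.0, 0.0, -0.03], [0.0, 0.0, -0.03], [0.0, 0.0, -0.03], [0.0, 0.0, -0.03], [0.0, 0.0, -0.03], [0.0, 0.0, -0.03]] 
GR [25, 25, 25, 25, 25, 25, 25, 25]
DP [[0.92, -0.37, -0.0], [0.92, -0.36, -0.0], [0.93, -0.34, -0.0], [0.93, -0.33, -0.0], [0.94, -0.31, -0.0], [0.94, -0.3, -0.0], [0.95, -0.29, -0.0], [0.95, -0.27, -0.0]] 
RO [[0.0, 0.0, -0.03], [0.0, 0.0, -0.03], [0.0, 0.0, -0.03], [0.0, 0.0, -0.03], [0.0, 0.0, -0.03], [0.0, 0.0, -0.03], [0.0, 0.0, -0.04], [0.0, 0.0, -0.03]] 
GR [25, 25, 25, 25, 25, 25, 25, 25]
DP [[0.96, -0.25, -0.0], [0.96, -0.23, -0.0], [0.96, -0.22, -0.0], [0.97, -0.2, -0.01], [0.97, -0.18, -0.0], [0.31, 0.85, 0.05], [0.31, 0.84, 0.05], [0.31, 0.85, 0.05]] 
RO [[0.0, 0.0, -0.04], [0.0, 0.0, -0.03], [0.0, 0.0, -0.04], [0.0, 0.0, -0.03], [0.0, 0.0, -0.04], [0.0, 0.0, 0.0], [0.0, 0.0, 0.0], [0.0, 0.0, 0.0]] 
GR [25, 25, 25, 25, 25, 25, 25, 25]
DP [[0.31, 0.84, 0.05], [0.3, 0.85, 0.05]] 
RO [[0.0, 0.0, 0.0], [0.0, 0.0, 0.0]] 
GR [25, 25]
```

```bash
python3 - <<'E'
from h import *
p,_=pose()
plan([(p[0],p[1],p[2]+.06,-.5,25,3),(.477,-.24,p[2]+.11,-.41,25,0),(.48,-.06,p[2]+.11,-.225,25,0),(.5792,.0113,p[2]+.06,-.225,25,0)])
E
```

```text
DP [[-0.0, 0.0, -0.75], [-0.0, 0.0, -0.75], [-0.0, 0.0, -0.75], [-0.0, 0.0, -0.75], [0.72, -0.34, -0.42], [0.73, -0.33, -0.42], [0.73, -0.31, -0.42], [0.74, -0.3, -0.41]] 
RO [[0.0, 0.0, -0.03], [0.0, 0.0, -0.03], [0.0, 0.0, -0.03], [0.0, 0.0, -0.03], [0.0, 0.0, -0.03], [0.0, 0.0, -0.03], [0.0, 0.0, -0.03], [0.0, 0.0, -0.03]] 
GR [25, 25, 25, 25, 25, 25, 25, 25]
DP [[0.74, -0.3, -0.42], [0.75, -0.28, -0.41], [0.83, -0.34, -0.0], [0.84, -0.33, -0.0], [0.85, -0.31, -0.0], [0.85, -0.29, -0.0], [0.86, -0.28, -0.0], [0.86, -0.26, -0.0]] 
RO [[0.0, 0.0, -0.03], [0.0, 0.0, -0.03], [0.0, 0.0, -0.04], [0.0, 0.0, -0.04], [0.0, 0.0, -0.04], [0.0, 0.0, -0.04], [0.0, 0.0, -0.03], [0.0, 0.0, -0.04]] 
GR [25, 25, 25, 25, 25, 25, 25, 25]
DP [[0.86, -0.25, -0.0], [0.87, -0.23, -0.0], [0.87, -0.22, -0.0], [0.88, -0.21, -0.01], [0.65, 0.58, 0.36], [0.66, 0.58, 0.36], [0.65, 0.58, 0.36], [0.66, 0.58, 0.36]] 
RO [[0.0, 0.0, -0.03], [0.0, 0.0, -0.04], [0.0, 0.0, -0.03], [0.0, 0.0, -0.04], [0.0, 0.0, 0.0], [0.0, 0.0, 0.0], [0.0, 0.0, 0.0], [0.0, 0.0, 0.0]] 
GR [25, 25, 25, 25, 25, 25, 25, 25]
DP [[0.65, 0.58, 0.35], [0.66, 0.57, 0.36], [0.65, 0.58, 0.35]] 
RO [[0.0, 0.0, 0.0], [0.0, 0.0, 0.0], [0.0, 0.0, 0.0]] 
GR [25, 25, 25]
```

send_rows(delta_pos=[[0,0,-0.75],[0,0,-0.75],[0,0,-0.75],[0,0,-0.75],[0.72,-0.34,-0.42],[0.73,-0.33,-0.42],[0.73,-0.31,-0.42],[0.74,-0.3,-0.42]], rotation=[[0,0,-0.03],[0,0,-0.03],[0,0,-0.03],[0,0,-0.03],[0,0,-0.03],[0,0,-0.03],[0,0,-0.03],[0,0,-0.03]], grip=[25,25,25,25,25,25,25,25])

```text
t: 14.6
ee_pos: [0.4748, -0.2701, 0.1411]
tool_rot: [-0.0, 0.844, 0.537, -0.0]
force: [-1.1, -0.3, -3.9]
width: 0.425
grasp_force: 51.0
```

send_rows(delta_pos=[[0.74,-0.3,-0.42],[0.75,-0.28,-0.42],[0.83,-0.34,0],[0.84,-0.33,0],[0.85,-0.31,0],[0.85,-0.29,0],[0.86,-0.28,0],[0.86,-0.26,0]], rotation=[[0,0,-0.03],[0,0,-0.03],[0,0,-0.04],[0,0,-0.04],[0,0,-0.04],[0,0,-0.04],[0,0,-0.03],[0,0,-0.04]], grip=[25,25,25,25,25,25,25,25])

```text
t: 15.6
ee_pos: [0.4787, -0.1306, 0.1575]
tool_rot: [-0.0, 0.803, 0.596, 0.0]
force: [0.2, -1.0, -3.8]
width: 0.427
grasp_force: 50.9
```

send_rows(delta_pos=[[0.86,-0.25,0],[0.87,-0.23,0],[0.87,-0.22,0],[0.88,-0.2,0],[0.87,-0.2,0],[0.87,-0.2,0],[0.87,-0.2,0],[0.87,-0.2,0]], rotation=[[0,0,-0.03],[0,0,-0.04],[0,0,-0.03],[0,0,-0.04],[0,0,0],[0,0,0],[0,0,0],[0,0,0]], grip=[25,25,25,25,25,25,25,25])

```text
t: 16.6
ee_pos: [0.4796, 0.0127, 0.1575]
tool_rot: [0.0, 0.781, 0.624, 0.0]
force: [1.2, -0.7, -3.5]
width: 0.431
grasp_force: 50.9
```

```bash
python3 - <<'E'
from h import *
C=cam('wrist'); im=capture('wrist'); 
for d in find_in('pad2','wrist'): print(np.round(d['bbox']),round(d['conf'],2))
for p in[(.5792,.0113,.012),(.5972,.0908,.012)]: print('pred',bb(C,DISC+p).round())
plan([(.5792,.0113,.108,-.225,25,0),(.5792,.0113,.0655,-.225,25,3)])
E
```

```text
[384. 265. 462. 335.] 0.97
[390. 167. 476. 240.] 0.73
[408.   1. 494.  36.] 0.57
[399.  56. 485. 152.] 0.55
pred [391. 165. 472. 244.]
pred [397.  54. 485. 148.]
DP [[0.16, 0.81, 0.41], [0.16, 0.81, 0.42], [0.15, 0.82, 0.41], [0.16, 0.81, 0.42], [0.15, 0.82, 0.41], [0.16, 0.81, 0.42], [-0.0, 0.0, 0.71], [-0.0, 0.0, 0.71]] 
RO [[0.0, -0.0, 0.0], [0.0, -0.0, 0.0], [0.0, -0.0, 0.0], [0.0, -0.0, 0.0], [0.0, -0.0, 0.01], [0.0, -0.0, 0.0], [0.0, -0.0, 0.0], [0.0, -0.0, 0.0]] 
GR [25, 25, 25, 25, 25, 25, 25, 25]
DP [[-0.0, 0.0, 0.7]] 
RO [[0.0, -0.0, 0.0]] 
GR [25]
```

send_rows(delta_pos=[[0.16,0.81,0.41],[0.16,0.81,0.42],[0.15,0.82,0.41],[0.16,0.81,0.42],[0.15,0.82,0.41],[0.16,0.81,0.42],[0,0,0.7],[0,0,0.7]], rotation=[[0,0,0],[0,0,0],[0,0,0],[0,0,0],[0,0,0],[0,0,0],[0,0,0],[0,0,0]], grip=[25,25,25,25,25,25,25,25])

```text
t: 17.7
ee_pos: [0.5783, 0.0082, 0.0785]
tool_rot: [-0.0, 0.782, 0.624, -0.001]
force: [-0.5, 0.2, -3.7]
width: 0.427
grasp_force: 50.9
```

send_rows(delta_pos=[[0,0,0.5],[0,0,0.22],[0,0,0]], rotation=[[0,0,0],[0,0,0],[0,0,0]], grip=[25,25,25])

```text
t: 18.08
ee_pos: [0.5788, 0.0082, 0.0652]
tool_rot: [-0.0, 0.782, 0.624, -0.0]
force: [0.2, 0.2, -3.5]
width: 0.427
grasp_force: 50.9
```

send_rows(delta_pos=[[0.15,-0.02,0],[0,0,0.05],[0,0,0.05],[0,0,0],[0,0,0],[0,0,0]], rotation=[[0,0,0],[0,0,0],[0,0,0],[0,0,0],[0,0,0],[0,0,0]], grip=[25,25,25,50,60,100])

```text
t: 18.82
ee_pos: [0.5797, 0.0112, 0.0636]
tool_rot: [0.0, 0.782, 0.624, 0.0]
force: [-0.2, 0.1, -0.7]
width: 0.794
grasp_force: 0.0
```

```bash
python3 - <<'E'
from h import *
p,_=pose()
plan([(p[0],p[1],.16,-.225,100,0),(.4195,.3405,.20,.5,100,0)])
E
```

```text
DP [[0.0, 0.0, -0.96], [0.0, 0.0, -0.96], [0.0, 0.0, -0.97], [0.0, 0.0, -0.96], [0.0, 0.0, -0.97], [0.75, -0.6, -0.11], [0.77, -0.57, -0.11], [0.8, -0.54, -0.1]] 
RO [[0.0, -0.0, 0.0], [0.0, -0.0, 0.0], [0.0, -0.0, 0.0], [0.0, -0.0, 0.0], [0.0, -0.0, 0.0], [0.0, 0.0, -0.08], [0.0, 0.0, -0.08], [0.0, 0.0, -0.08]] 
GR [100, 100, 100, 100, 100, 100, 100, 100]
DP [[0.82, -0.51, -0.11], [0.84, -0.48, -0.1], [0.86, -0.44, -0.11], [0.87, -0.41, -0.1], [0.89, -0.38, -0.11], [0.9, -0.35, -0.1], [0.91, -0.31, -0.11], [0.92, -0.28, -0.1]] 
RO [[0.0, 0.0, -0.08], [0.0, 0.0, -0.08], [0.0, 0.0, -0.07], [0.0, 0.0, -0.08], [0.0, 0.0, -0.07], [0.0, 0.0, -0.08], [0.0, 0.0, -0.07], [0.0, 0.0, -0.08]] 
GR [100, 100, 100, 100, 100, 100, 100, 100]
DP [[0.93, -0.24, -0.11], [0.94, -0.21, -0.1], [0.95, -0.17, -0.11], [0.95, -0.13, -0.1], [0.96, -0.1, -0.11], [0.96, -0.06, -0.1], [0.97, -0.02, -0.11], [0.96, 0.0, -0.1]] 
RO [[0.0, 0.0, -0.07], [0.0, 0.0, -0.08], [0.0, 0.0, -0.07], [0.0, 0.0, -0.08], [0.0, 0.0, -0.07], [0.0, 0.0, -0.08], [0.0, 0.0, -0.07], [0.0, 0.0, -0.08]] 
GR [100, 100, 100, 100, 100, 100, 100, 100]
```

```bash
python3 - <<'E'
from h import *
C=cam('top'); C2=cam('scene')
for b,b2 in(([133,239,160,259],[390,359,410,388]),([101,315,129,336],None)):
    o=[(C,np.array(b))]+([(C2,np.array(b2))] if b2 else [])
    f=lambda p: np.concatenate([bb(c,prof('b')+np.r_[p,0])-x for c,x in o]); print(least_squares(f,[.45,.35],loss='soft_l1').x.round(3))
E
```

```text
[0.512 0.354]
[0.351 0.412]
```

```bash
python3 - <<'E'
from h import *
p,_=pose()
plan([(p[0],p[1],.16,-.225,100,0),(.4195,.3405,.20,.2,80,0)])
E
```

```text
DP [[0.0, 0.0, -0.96], [0.0, 0.0, -0.96], [0.0, 0.0, -0.97], [0.0, 0.0, -0.96], [0.0, 0.0, -0.97], [0.75, -0.6, -0.11], [0.76, -0.59, -0.11], [0.78, -0.57, -0.1]] 
RO [[0.0, -0.0, 0.0], [0.0, -0.0, 0.0], [0.0, -0.0, 0.0], [0.0, -0.0, 0.0], [0.0, -0.0, 0.0], [0.0, -0.0, -0.04], [0.0, -0.0, -0.04], [0.0, -0.0, -0.05]] 
GR [100, 100, 100, 100, 100, 80, 80, 80]
DP [[0.79, -0.55, -0.11], [0.8, -0.54, -0.1], [0.81, -0.52, -0.11], [0.82, -0.5, -0.1], [0.84, -0.48, -0.11], [0.84, -0.46, -0.1], [0.86, -0.44, -0.11], [0.87, -0.43, -0.1]] 
RO [[0.0, -0.0, -0.04], [0.0, -0.0, -0.05], [0.0, -0.0, -0.04], [0.0, 0.0, -0.05], [0.0, 0.0, -0.04], [0.0, 0.0, -0.05], [0.0, 0.0, -0.04], [0.0, 0.0, -0.05]] 
GR [80, 80, 80, 80, 80, 80, 80, 80]
DP [[0.87, -0.4, -0.11], [0.88, -0.39, -0.1], [0.89, -0.36, -0.11], [0.9, -0.35, -0.1], [0.91, -0.32, -0.11], [0.92, -0.31, -0.1], [0.92, -0.28, -0.11], [0.93, -0.26, -0.1]] 
RO [[0.0, 0.0, -0.04], [0.0, 0.0, -0.05], [0.0, 0.0, -0.04], [0.0, 0.0, -0.05], [0.0, 0.0, -0.04], [0.0, 0.0, -0.05], [0.0, 0.0, -0.04], [0.0, 0.0, -0.05]] 
GR [80, 80, 80, 80, 80, 80, 80, 80]
```

send_rows(delta_pos=[[0,0,-0.96],[0,0,-0.96],[0,0,-0.96],[0,0,-0.96],[0,0,-0.96],[0.75,-0.6,-0.1],[0.76,-0.59,-0.1],[0.78,-0.57,-0.1]], rotation=[[0,0,0],[0,0,0],[0,0,0],[0,0,0],[0,0,0],[0,0,-0.04],[0,0,-0.04],[0,0,-0.05]], grip=[100,100,100,100,100,80,80,80])

```text
t: 19.82
ee_pos: [0.5526, 0.0652, 0.1647]
tool_rot: [-0.001, 0.76, 0.65, -0.001]
force: [-0.2, -0.5, -0.6]
width: 0.802
grasp_force: 0.0
```

send_rows(delta_pos=[[0.79,-0.55,-0.1],[0.8,-0.54,-0.1],[0.81,-0.52,-0.1],[0.82,-0.5,-0.1],[0.84,-0.48,-0.1],[0.84,-0.46,-0.1],[0.86,-0.44,-0.1],[0.87,-0.43,-0.1]], rotation=[[0,0,-0.04],[0,0,-0.05],[0,0,-0.04],[0,0,-0.05],[0,0,-0.04],[0,0,-0.05],[0,0,-0.04],[0,0,-0.05]], grip=[80,80,80,80,80,80,80,80])

```text
t: 20.82
ee_pos: [0.4861, 0.203, 0.1814]
tool_rot: [0.0, 0.699, 0.715, 0.0]
force: [-0.1, 0.4, -0.1]
width: 0.804
grasp_force: 0.0
```

send_rows(delta_pos=[[0.87,-0.4,-0.1],[0.88,-0.39,-0.1],[0.89,-0.36,-0.1],[0.9,-0.35,-0.1],[0.91,-0.32,-0.1],[0.92,-0.31,-0.1],[0.92,-0.28,-0.1],[0.93,-0.26,-0.1]], rotation=[[0,0,-0.04],[0,0,-0.05],[0,0,-0.04],[0,0,-0.05],[0,0,-0.04],[0,0,-0.05],[0,0,-0.04],[0,0,-0.05]], grip=[80,80,80,80,80,80,80,80])

```text
t: 21.82
ee_pos: [0.4187, 0.3417, 0.1974]
tool_rot: [0.0, 0.632, 0.775, -0.0]
force: [-0.2, 0.4, 0.0]
width: 0.801
grasp_force: 0.0
```

send_rows(delta_pos=[[0,0,0]], rotation=[[0,0,0]], grip=[80])

```text
t: 21.95
ee_pos: [0.4182, 0.3425, 0.1976]
tool_rot: [-0.0, 0.631, 0.776, 0.0]
force: [-0.1, -0.2, -0.5]
width: 0.797
grasp_force: 0.0
```

```bash
python3 - <<'E'
from h import *
print(r.get_obs()['joints'].round(2))
im=capture('wrist');cv2.imwrite('pics/w5.png',im[:,:,::-1]); q,e=refine('b',np.array([.4195,.3405,0])); print(q.round(4),e,[np.round(d['bbox']).tolist() for d in find_in('stake_b','wrist')])
plan([(q[0],q[1],.034,.2,80,0)])
E
```

```text
[-0.23  0.38 -0.71  1.88  0.29  0.99 -0.86]
[0.4243 0.3376] [-1.  -0.8  1.   0.7] [[235.0, 110.0, 290.0, 162.0], [274.0, 381.0, 308.0, 404.0], [390.0, 208.0, 449.0, 260.0], [301.0, 200.0, 343.0, 252.0]]
DP [[-0.02, 0.02, 0.91], [-0.02, 0.02, 0.91], [-0.02, 0.02, 0.9], [-0.01, 0.02, 0.91], [-0.02, 0.03, 0.9], [-0.01, 0.02, 0.91], [-0.02, 0.03, 0.9], [-0.01, 0.02, 0.91]] 
RO [[-0.0, 0.0, -0.0], [-0.0, 0.0, -0.0], [-0.0, 0.0, -0.0], [-0.0, 0.0, -0.0], [-0.0, 0.0, -0.0], [-0.0, 0.0, -0.0], [-0.0, 0.0, -0.0], [-0.0, 0.0, -0.0]] 
GR [80, 80, 80, 80, 80, 80, 80, 80]
DP [[-0.02, 0.03, 0.9]] 
RO [[-0.0, 0.0, -0.0]] 
GR [80]
```

View pics/w5.png

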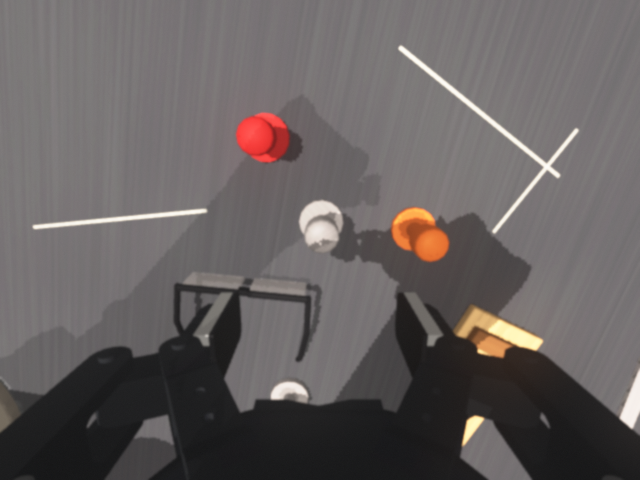

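send_rows(delta_pos=[[-0.02,0.02,0.9],[-0.02,0.02,0.9],[-0.02,0.02,0.9],[-0.02,0.02,0.9],[-0.02,0.03,0.9],[-0.02,0.02,0.9],[-0.02,0.03,0.9],[0,0.02,0.9]], rotation=[[0,0,0],[0,0,0],[0,0,0],[0,0,0],[0,0,0],[0,0,0],[0,0,0],[0,0,0]], grip=[68,68,68,68,68,68,68,68])

```text
t: 23.1
ee_pos: [0.4234, 0.3385, 0.0521]
tool_rot: [0.0, 0.633, 0.774, 0.0]
force: [0.0, -0.0, -0.4]
width: 0.683
grasp_force: 0.0
```

send_rows(delta_pos=[[-0.02,0.03,0.92],[0,0,0],[0,0,0],[0,0,0],[0,0,0],[0,0,0]], rotation=[[0,0,0],[0,0,0],[0,0,0],[0,0,0],[0,0,0],[0,0,0]], grip=[68,68,15,15,15,15])

```text
t: 23.85
ee_pos: [0.4243, 0.3387, 0.0356]
tool_rot: [0.0, 0.633, 0.774, 0.001]
force: [-1.3, -0.4, 5.1]
width: 0.334
grasp_force: 49.5
```

```bash
python3 - <<'E'
from h import *
p,_=pose(); print(p,r.get_obs()['width'])
plan([(p[0],p[1],p[2]+.1,.15,15,0),(.48,.15,p[2]+.1,-.225,15,0),(.5972,.0908,p[2]+.08,-.225,15,0)])
E
```

```text
[0.42430831 0.33869781 0.03558146] 0.33384405068713946
DP [[0.0, 0.0, -0.83], [0.0, 0.0, -0.83], [0.0, 0.0, -0.83], [0.0, 0.0, -0.84], [0.0, 0.0, -0.83], [0.0, 0.01, -0.84], [-0.97, 0.13, -0.0], [-0.97, 0.17, -0.0]] 
RO [[0.0, -0.0, 0.02], [0.0, -0.0, 0.02], [0.0, -0.0, 0.02], [0.0, -0.0, 0.01], [0.0, -0.0, 0.02], [0.0, -0.0, 0.01], [0.0, -0.0, 0.08], [0.0, -0.0, 0.07]] 
GR [15, 15, 15, 15, 15, 15, 15, 15]
DP [[-0.96, 0.21, -0.0], [-0.95, 0.24, -0.0], [-0.94, 0.28, -0.0], [-0.93, 0.31, -0.0], [-0.92, 0.35, -0.0], [-0.91, 0.38, -0.0], [-0.89, 0.42, -0.0], [-0.88, 0.45, -0.01]] 
RO [[0.0, -0.0, 0.08], [0.0, -0.0, 0.07], [0.0, -0.0, 0.08], [0.0, -0.0, 0.07], [0.0, -0.0, 0.08], [0.0, -0.0, 0.07], [0.0, -0.0, 0.08], [0.0, -0.0, 0.07]] 
GR [15, 15, 15, 15, 15, 15, 15, 15]
DP [[-0.23, 0.91, 0.14], [-0.23, 0.91, 0.14], [-0.23, 0.91, 0.15], [-0.22, 0.91, 0.14], [-0.23, 0.91, 0.15], [-0.22, 0.91, 0.14], [-0.23, 0.91, 0.15]] 
RO [[0.0, -0.0, 0.0], [0.0, -0.0, 0.0], [0.0, -0.0, 0.0], [0.0, -0.0, 0.0], [0.0, -0.0, 0.0], [0.0, -0.0, 0.0], [0.0, -0.0, 0.0]] 
GR [15, 15, 15, 15, 15, 15, 15]
```

send_rows(delta_pos=[[0,0,-0.83],[0,0,-0.83],[0,0,-0.83],[0,0,-0.83],[0,0,-0.83],[0,0,-0.83],[-0.97,0.13,0],[-0.97,0.17,0]], rotation=[[0,0,0.02],[0,0,0.02],[0,0,0.02],[0,0,0.01],[0,0,0.02],[0,0,0.01],[0,0,0.08],[0,0,0.07]], grip=[15,15,15,15,15,15,15,15])

```text
t: 24.85
ee_pos: [0.4353, 0.2983, 0.134]
tool_rot: [0.0, 0.681, 0.732, -0.001]
force: [0.2, 0.2, -1.2]
width: 0.334
grasp_force: 49.8
```

send_rows(delta_pos=[[-0.96,0.21,0],[-0.95,0.24,0],[-0.94,0.28,0],[-0.93,0.31,0],[-0.92,0.35,0],[-0.91,0.38,0],[-0.89,0.42,0],[-0.88,0.45,0]], rotation=[[0,0,0.08],[0,0,0.07],[0,0,0.08],[0,0,0.07],[0,0,0.08],[0,0,0.07],[0,0,0.08],[0,0,0.07]], grip=[15,15,15,15,15,15,15,15])

```text
t: 25.85
ee_pos: [0.4799, 0.1484, 0.1345]
tool_rot: [0.0, 0.782, 0.623, 0.0]
force: [-0.3, -0.2, -2.0]
width: 0.337
grasp_force: 49.8
```

send_rows(delta_pos=[[-0.23,0.91,0.14],[-0.23,0.91,0.14],[-0.23,0.91,0.15],[-0.22,0.91,0.14],[-0.23,0.91,0.15],[-0.22,0.91,0.14],[-0.23,0.91,0.15],[0,0,0]], rotation=[[0,0,0],[0,0,0],[0,0,0],[0,0,0],[0,0,0],[0,0,0],[0,0,0],[0,0,0]], grip=[15,15,15,15,15,15,15,15])

```text
t: 26.85
ee_pos: [0.5979, 0.089, 0.1139]
tool_rot: [0.0, 0.782, 0.623, -0.0]
force: [0.7, 0.3, -2.7]
width: 0.335
grasp_force: 49.8
```

```bash
python3 - <<'E'
from h import *
p,_=pose(); print(p,r.get_obs()['width'])
plan([(.5972,.0908,.06,-.225,15,0)])
E
```

```text
[0.59790151 0.08904201 0.11386849] 0.3351142538267742
DP [[0.03, -0.02, 0.9], [0.02, -0.02, 0.9], [0.03, -0.01, 0.89]] 
RO [[0.0, 0.0, -0.0], [0.0, 0.0, -0.0], [0.0, 0.0, -0.0]] 
GR [15, 15, 15]
```

send_rows(delta_pos=[[0.03,-0.02,0.9],[0.03,-0.02,0.9],[0.02,0,0.8],[0,0,0.35],[0,0,0.15],[0,0,0]], rotation=[[0,0,0],[0,0,0],[0,0,0],[0,0,0],[0,0,0],[0,0,0]], grip=[15,15,15,15,15,15])

```text
t: 27.6
ee_pos: [0.5965, 0.0921, 0.0524]
tool_rot: [0.0, 0.782, 0.624, 0.0]
force: [0.7, 0.2, -1.6]
width: 0.333
grasp_force: 49.8
```

send_rows(delta_pos=[[0,0,0.05],[0,0,0.04],[0,0,0],[0,0,0],[0,0,0]], rotation=[[0,0,0],[0,0,0],[0,0,0],[0,0,0],[0,0,0]], grip=[15,15,40,50,80])

```text
t: 28.22
ee_pos: [0.5965, 0.0921, 0.0508]
tool_rot: [0.0, 0.782, 0.624, 0.0]
force: [-1.2, -1.2, 0.3]
width: 0.701
grasp_force: 0.0
```

```bash
python3 - <<'E'
from h import *
p,_=pose()
plan([(p[0],p[1],.15,-.225,80,0),(.426,.1247,.17,.15,80,0)])
E
```

```text
DP [[0.0, 0.0, -0.99], [0.0, 0.0, -0.99], [0.0, 0.0, -0.99], [0.0, 0.0, -1.0], [0.0, 0.0, -0.99], [-0.03, -0.96, -0.11], [0.0, -0.96, -0.11], [0.04, -0.96, -0.11]] 
RO [[0.0, -0.0, 0.0], [0.0, -0.0, 0.0], [0.0, -0.0, 0.0], [0.0, -0.0, 0.0], [0.0, -0.0, 0.0], [0.0, -0.0, -0.08], [0.0, -0.0, -0.08], [0.0, -0.0, -0.08]] 
GR [80, 80, 80, 80, 80, 80, 80, 80]
DP [[0.08, -0.96, -0.11], [0.12, -0.96, -0.11], [0.16, -0.95, -0.11], [0.2, -0.95, -0.12], [0.25, -0.93, -0.11], [0.28, -0.92, -0.12]] 
RO [[0.0, -0.0, -0.08], [0.0, -0.0, -0.09], [0.0, -0.0, -0.08], [0.0, -0.0, -0.09], [0.0, -0.0, -0.08], [0.0, -0.0, -0.09]] 
GR [80, 80, 80, 80, 80, 80]
```

send_rows(delta_pos=[[0,0,-1],[0,0,-1],[0,0,-1],[0,0,-1],[0,0,-1],[-0.03,-0.96,-0.1],[0,-0.96,-0.1],[0.04,-0.96,-0.1]], rotation=[[0,0,0],[0,0,0],[0,0,0],[0,0,0],[0,0,0],[0,0,-0.08],[0,0,-0.08],[0,0,-0.08]], grip=[80,80,80,80,80,80,80,80])

```text
t: 29.22
ee_pos: [0.5391, 0.1029, 0.1574]
tool_rot: [0.0, 0.742, 0.67, 0.0]
force: [0.1, -0.3, -0.1]
width: 0.8
grasp_force: 0.0
```

send_rows(delta_pos=[[0.08,-0.96,-0.1],[0.12,-0.96,-0.1],[0.16,-0.95,-0.1],[0.2,-0.95,-0.1],[0.25,-0.93,-0.1],[0.28,-0.92,-0.1],[0,0,0]], rotation=[[0,0,-0.08],[0,0,-0.09],[0,0,-0.08],[0,0,-0.09],[0,0,-0.08],[0,0,-0.09],[0,0,0]], grip=[80,80,80,80,80,80,80])

```text
t: 30.1
ee_pos: [0.4246, 0.1247, 0.1687]
tool_rot: [0.0, 0.651, 0.759, -0.0]
force: [0.4, -0.7, -1.0]
width: 0.801
grasp_force: 0.0
```

```bash
python3 - <<'E'
from h import *
print(r.get_obs()['joints'].round(2))
im=capture('wrist');cv2.imwrite('pics/w6.png',im[:,:,::-1]); q,e=refine('a',np.array([.426,.1247,0])); print(q.round(4),e,[np.round(d['bbox']).tolist() for d in find_in('stake_a','wrist')])
plan([(q[0],q[1],.019,.15,70,0)])
E
```

```text
[ 0.18  0.24 -0.68  2.12  0.2   0.85 -0.47]
[0.4316 0.1241] [-1.8  0.   1.8 -0. ] [[301.0, 201.0, 345.0, 250.0], [469.0, 262.0, 554.0, 336.0], [468.0, 417.0, 502.0, 439.0]]
DP [[-0.01, 0.03, 0.94], [-0.01, 0.03, 0.93], [-0.01, 0.03, 0.94], [-0.01, 0.03, 0.93], [-0.0, 0.03, 0.94], [-0.01, 0.03, 0.93], [-0.0, 0.03, 0.94], [-0.01, 0.03, 0.93]] 
RO [[0.0, -0.0, 0.0], [0.0, -0.0, 0.0], [0.0, -0.0, 0.0], [0.0, -0.0, 0.0], [0.0, -0.0, 0.0], [0.0, -0.0, 0.0], [0.0, -0.0, 0.0], [0.0, -0.0, 0.0]] 
GR [70, 70, 70, 70, 70, 70, 70, 70]
```

View pics/w6.png

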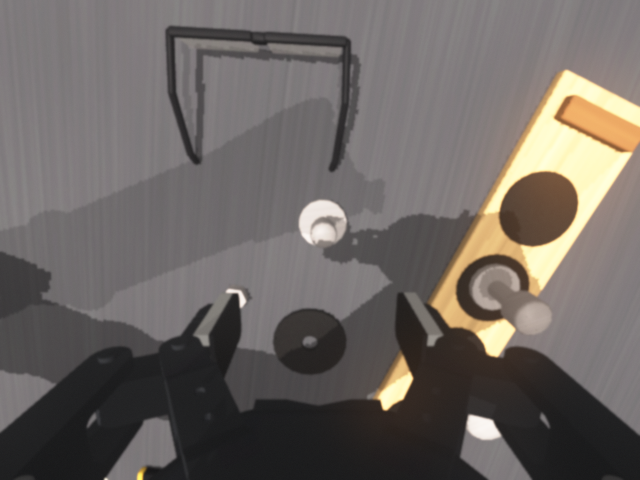

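send_rows(delta_pos=[[-0.01,0.03,0.94],[-0.01,0.03,0.94],[-0.01,0.03,0.94],[-0.01,0.03,0.94],[0,0.03,0.94],[0,0.03,0.94],[0,0.03,0.94],[0,0.03,0.9]], rotation=[[0,0,0],[0,0,0],[0,0,0],[0,0,0],[0,0,0],[0,0,0],[0,0,0],[0,0,0]], grip=[62,62,62,62,62,62,62,62])

```text
t: 31.25
ee_pos: [0.4316, 0.1244, 0.0179]
tool_rot: [-0.0, 0.652, 0.758, 0.0]
force: [0.4, -0.2, 0.1]
width: 0.624
grasp_force: 0.0
```

send_rows(delta_pos=[[0,0,0],[0,0,0],[0,0,0],[0,0,0],[0,0,0],[0,0,0]], rotation=[[0,0,0],[0,0,0],[0,0,0],[0,0,0],[0,0,0],[0,0,0]], grip=[62,5,5,5,5,5])

```text
t: 32.0
ee_pos: [0.4313, 0.1246, 0.0195]
tool_rot: [0.0, 0.652, 0.758, 0.0]
force: [-0.8, -1.4, 7.2]
width: 0.238
grasp_force: 49.3
```

```bash
python3 - <<'E'
from h import *
p,_=pose(); print(p,r.get_obs()['width'])
plan([(p[0],p[1],p[2]+.09,.1,5,0),(.50,.195,p[2]+.09,-.1,5,0),(.6154,.1702,p[2]+.07,-.225,5,0)])
E
```

```text
[0.43134807 0.12459881 0.01951295] 0.23785534751736653
DP [[-0.0, 0.0, -0.9], [-0.0, 0.0, -0.9], [-0.0, 0.0, -0.9], [-0.0, 0.0, -0.9], [-0.0, 0.01, -0.9], [0.63, 0.75, 0.0], [0.66, 0.73, 0.0], [0.69, 0.7, 0.0]] 
RO [[0.0, 0.0, 0.02], [0.0, 0.0, 0.02], [0.0, 0.0, 0.02], [0.0, 0.0, 0.02], [0.0, 0.0, 0.02], [0.0, -0.0, 0.08], [0.0, -0.0, 0.08], [0.0, -0.0, 0.08]] 
GR [5, 5, 5, 5, 5, 5, 5, 5]
DP [[0.72, 0.67, 0.0], [0.74, 0.65, 0.0], [-0.09, 0.84, 0.14], [-0.08, 0.84, 0.15], [-0.06, 0.84, 0.14], [-0.05, 0.84, 0.15], [-0.03, 0.84, 0.14], [-0.02, 0.84, 0.15]] 
RO [[0.0, -0.0, 0.08], [0.0, -0.0, 0.08], [0.0, -0.0, 0.04], [0.0, -0.0, 0.04], [0.0, -0.0, 0.03], [0.0, -0.0, 0.04], [0.0, -0.0, 0.03], [0.0, -0.0, 0.04]] 
GR [5, 5, 5, 5, 5, 5, 5, 5]
DP [[-0.0, 0.84, 0.14]] 
RO [[0.0, -0.0, 0.03]] 
GR [5]
```

send_rows(delta_pos=[[0,0,-0.9],[0,0,-0.9],[0,0,-0.9],[0,0,-0.9],[0,0,-0.9],[0.63,0.75,0],[0.66,0.73,0],[0.69,0.7,0]], rotation=[[0,0,0.02],[0,0,0.02],[0,0,0.02],[0,0,0.02],[0,0,0.02],[0,0,0.08],[0,0,0.08],[0,0,0.08]], grip=[5,5,5,5,5,5,5,5])

```text
t: 33.0
ee_pos: [0.472, 0.1668, 0.1088]
tool_rot: [-0.0, 0.714, 0.7, -0.0]
force: [0.3, 0.3, -1.6]
width: 0.24
grasp_force: 49.3
```

send_rows(delta_pos=[[0.72,0.67,0],[0.74,0.65,0],[-0.09,0.84,0.14],[-0.08,0.84,0.15],[-0.06,0.84,0.14],[-0.05,0.84,0.15],[-0.03,0.84,0.14],[-0.02,0.84,0.15]], rotation=[[0,0,0.08],[0,0,0.08],[0,0,0.04],[0,0,0.04],[0,0,0.03],[0,0,0.04],[0,0,0.03],[0,0,0.04]], grip=[5,5,5,5,5,5,5,5])

```text
t: 34.0
ee_pos: [0.5994, 0.1733, 0.0912]
tool_rot: [-0.0, 0.777, 0.629, -0.0]
force: [-0.5, -0.5, -2.7]
width: 0.237
grasp_force: 49.3
```

send_rows(delta_pos=[[0,0.84,0.14],[0,0,0]], rotation=[[0,0,0.03],[0,0,0]], grip=[5,5])

```text
t: 34.25
ee_pos: [0.6159, 0.1695, 0.0883]
tool_rot: [0.0, 0.782, 0.623, 0.0]
force: [-0.4, 0.7, -1.4]
width: 0.24
grasp_force: 49.3
```

```bash
python3 - <<'E'
from h import *
p,_=pose(); print(p,r.get_obs()['width'],r.get_obs()['force'])
plan([(.6154,.1702,.045,-.225,5,0)])
E
```

```text
[0.61590906 0.169471   0.08829726] 0.2403889853448499 [-0.41626086  0.65838881 -1.36433043]
DP [[0.01, -0.01, 0.72], [0.01, -0.01, 0.72], [0.01, -0.01, 0.72]] 
RO [[0.0, 0.0, -0.0], [0.0, 0.0, -0.0], [0.0, 0.0, -0.0]] 
GR [5, 5, 5]
```

send_rows(delta_pos=[[0.01,-0.01,0.8],[0.01,-0.01,0.8],[0.01,0,0.6],[0,0,0.3],[0,0,0.14],[0,0,0]], rotation=[[0,0,0],[0,0,0],[0,0,0],[0,0,0],[0,0,0],[0,0,0]], grip=[5,5,5,5,5,5])

```text
t: 35.0
ee_pos: [0.6146, 0.1709, 0.036]
tool_rot: [0.0, 0.782, 0.624, 0.0]
force: [0.1, -0.2, -1.7]
width: 0.238
grasp_force: 49.3
```

Release, lift and back off towards the robot.

send_rows(delta_pos=[[0,0,0.04],[0,0,0.04],[0,0,0],[0,0,0],[0,0,0],[0,0,0]], rotation=[[0,0,0],[0,0,0],[0,0,0],[0,0,0],[0,0,0],[0,0,0]], grip=[5,5,30,40,65,70])

```text
t: 35.75
ee_pos: [0.6145, 0.1709, 0.0344]
tool_rot: [0.0, 0.782, 0.624, 0.0]
force: [0.2, -0.5, 0.6]
width: 0.703
grasp_force: 0.0
```

send_rows(delta_pos=[[0,0,-0.8],[0,0,-1],[0,0,-1],[0,0,-1],[0,0,-1],[0,0,-1],[0,0,-1],[0,0,-1]], rotation=[[0,0,0],[0,0,0],[0,0,0],[0,0,0],[0,0,0],[0,0,0],[0,0,0],[0,0,0]], grip=[70,70,70,70,70,70,70,70])

```text
t: 36.75
ee_pos: [0.6144, 0.1708, 0.1916]
tool_rot: [0.0, 0.782, 0.624, -0.0]
force: [0.3, -0.6, -0.9]
width: 0.701
grasp_force: 0.0
```

send_rows(delta_pos=[[0.5,-0.9,0],[0.5,-0.9,0],[0.5,-0.9,0],[0.5,-0.9,0],[0.5,-0.9,0],[0.5,-0.9,0],[0.5,-0.9,0],[0,0,0]], rotation=[[0,0,0],[0,0,0],[0,0,0],[0,0,0],[0,0,0],[0,0,0],[0,0,0],[0,0,0]], grip=[70,70,70,70,70,70,70,70])

```text
t: 37.75
ee_pos: [0.5057, 0.2689, 0.1905]
tool_rot: [-0.0, 0.781, 0.625, 0.0]
force: [0.4, -0.2, -0.4]
width: 0.695
grasp_force: 0.0
```

```bash
python3 - <<'E'
from h import *
a=capture('scene')[170:370,230:390]; b=capture('top')[150:280,170:420]
a=cv2.resize(a,None,fx=2.4,fy=2.4,interpolation=cv2.INTER_CUBIC); b=cv2.resize(b,None,fx=1.65,fy=1.65,interpolation=cv2.INTER_CUBIC)
o=np.zeros((480,800,3),np.uint8); o[:a.shape[0],:a.shape[1]]=a; o[:b.shape[0],385:385+b.shape[1]]=b[:,:415]
cv2.imwrite('pics/fin.png',o[:,:,::-1])
E
```

```text
(no output)
```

View pics/fin.png

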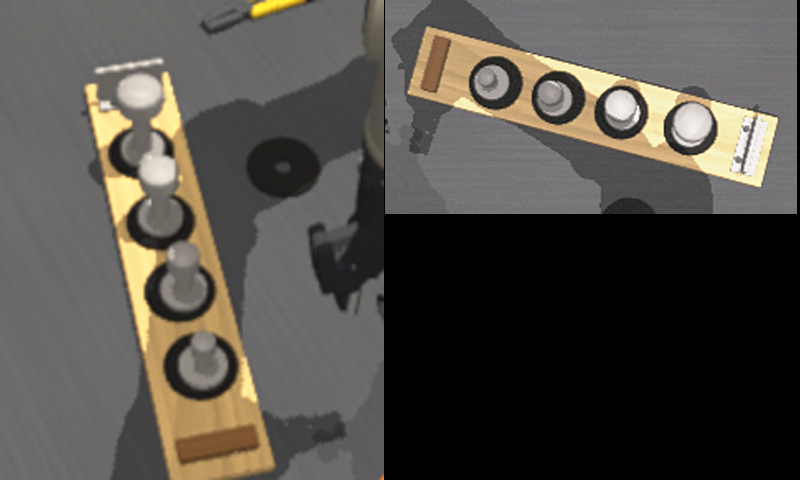

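The picture shows all four stakes upright, each foot inside its black pad (crop feet at about (140,150), (160,215), (182,288) and (203,365)). They run from largest to smallest, starting at the stop.

```bash
python3 -c "
from cell import finish_job
print(finish_job())"
```

```text
the job is handed in; nothing more can be done
None
```

The four stakes stand upright on their pads, largest by the stop down to smallest at the far end, released and clear of the robot, and the job is handed in at about 38 s; no verdict came back.

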